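Set out the mixing pots by size

ROBOT

A 6-joint arm with a two-finger parallel gripper is mounted at the origin on the work surface. World frame = base frame: x ahead of the robot, y to its left, z up, the work surface at z = 0. Lengths are in m, angles in rad, forces in N, time in s.
With the tool pointing down it reaches from about 0.425 to 0.95 m from the base axis. Payload 3.5 kg.
Tool frame: the origin (TCP) lies at the very end of the fingers, on their centre line; the grasp point (between the pads) lies 19 mm behind it; z points along the fingers, y is the line along which they close (so a half turn about z gives the same grasp; the last joint's range is limited). The gripper opens to 85 mm and grips with 20 to 120 N. Pads are 22 mm wide; open, the fingers measure 114 mm over their backs; the gripper's body (76 mm by 85 mm) begins 54 mm behind the grasp point. The pads swing forward as they close: fully open they stand 13 mm farther back than shut.
Start: joints at [1.181, 0.286, 1.577, -0, 1.279, -0.15], TCP at [0.16, 0.656, 0.231] pointing down, gripper open.
Joint ranges: [-2.77, 2.77], [-0.9, 2.22], [0.21, 2.48], [-1.53, 4.67], [0.24, 2.81], [-2.84, 2.84]. Speed limits (rad/s): [2.79, 2.79, 3.14, 3.14, 3.14, 3.14].

INTERFACE

Orientations are given as a unit quaternion [x, y, z, w].
In Python, from plant import get_state, read_camera, sign_off, recognise gives the robot as it stands.
- The arm moves only by the tool arm_command, never from a script. Its argument "steps" is a list of rows, each an object with "translation": the shift along the tool's x, y, z scaled (see below), a list of three; "twist": the turn, a rotation vector about the tool's x, y, z scaled (see below), a list of three; "fingers": the opening, from -1 (shut) to 1 (fully open). In form: [{"translation": [x, y, z], "twist": [rx, ry, rz], "fingers": fingers}, ...]. A call has 1 to 5 rows; each row is the pose to reach, as a shift and turn from the pose commanded when the call began, along the tool's axes at that moment; what a row does not reach only later rows make up. The controller multiplies each number of a shift by 75 cm and each number of a turn by 60 degrees. A row lasts 1/8 s, in which the tool goes at most 62.5 mm and 10.7 degrees, less where a joint would pass 70% of its speed; a pose out of reach is approached as far as the arm can. A call with a number of a shift or a turn outside -1 to 1 is refused whole. A call with a gripper value outside its range is refused whole. The fingers move at their own pace and stop on an object; "grip_force" is the grip in N (left out, the last holds). Time passes only in rows, so rows that repeat a pose let the fingers close. It gives the time, the measured TCP pose, the force, the opening and the grip force at its end, in the units of the state.
- get_state(): the state, without advancing time (a new reading comes with each control period).
- read_camera(name): name is "scene" or "top" or "wrist"; returns a dict with "pixels" (384x512x3 uint8, red, green, blue), "K" (3x3 intrinsics, pixels), "R" (3x3) and "t" (3): a world point X has camera coordinates R X + t; the wrist camera has in their place "T_tool_cam" (4x4, takes a point from camera to tool coordinates, whose origin is the TCP and whose axes are the flange's). Camera axes: x right, y down, z forward; pixel columns grow to the right and rows downward; lengths in m; the calibration is good to about 2 mm. A picture is of the moment at which its call begins: read the wrist's pose just before it. There is no depth.
- sign_off(): hands the job in; it is judged then, once.
Trained networks look in a picture, given as the dict that the camera call returned (one of the last four; its "shot" number tells which), for a name from the list of things; names that differ only in an ending like _2 or _b are one class to them, and where a whole thing is asked for, a point or a joint stands for the part that bears it (a point fixed in the world has none). Each returns a list of dicts, best first, with "conf" (0 to 1); they miss things now and then, are a little off and sometimes report something else, mostly with a low value. They report only what shows in the picture. A call takes as long as a camera call. They do not tell look-alikes from the thing itself.
- recognise(picture, query): "point" ([row, column] in pixels, amid what is visible of it).
The state is a dict: "time": time; "qpos": joint angles; "dq": joint speeds; "joint_efforts": joint torques, N m; "eef_pos": TCP position; "tcp_rot": TCP orientation; "contact_force": force on the tool from outside, world axes, zero at the start; "wrist_torque": the same for the moment, N m; "opening": opening from 0.0 (shut) to 1.0 (fully open); "finger_force": force on a finger pad.
Only numpy, scipy, OpenCV 4.12 (cv2) and the standard library are available. Lean on these libraries where they do the work, as an engineer would, in place of code of your own. Each camera call takes 0.05 s, during which the arm holds its last target. There are 200 camera calls.

TASK

Set out the four white mixing pots for the next laminating job: stand them on the board in order of size, one centred on each mark, the smallest on the red mark and growing along the row to the largest on the blue mark at the other end. Keep every pot upright, without tipping one over, and leave the spray bottle and the brush where they are.

Things in the scene. Friction and masses are not known exactly. Their poses are not given: they have to be found in the camera images.
- pot_1: The smallest of four white plastic mixing pots: an empty, straight-sided, round open pot, 40 mm outside diameter, 60 mm tall, wall 3 mm, with a few thin amber and olive drips; 20 to 90 g. It stands upright on the bench. Origin at the centre of its underside, z up along its axis; its turn about z does not matter.
- pot_2: The second smallest of four white plastic mixing pots: an empty, straight-sided, round open pot, 48 mm outside diameter, 72 mm tall, wall 3 mm, with a few thin amber and olive drips; 20 to 90 g. It stands upright on the bench. Origin at the centre of its underside, z up along its axis; its turn about z does not matter.
- pot_3: The second largest of four white plastic mixing pots: an empty, straight-sided, round open pot, 56 mm outside diameter, 84 mm tall, wall 3 mm, with a few thin amber and olive drips; 20 to 90 g. It stands upright on the bench. Origin at the centre of its underside, z up along its axis; its turn about z does not matter.
- pot_4: The largest of four white plastic mixing pots: an empty, straight-sided, round open pot, 64 mm outside diameter, 96 mm tall, wall 3 mm, with a few thin amber and olive drips; 20 to 90 g. It stands upright on the bench. Origin at the centre of its underside, z up along its axis; its turn about z does not matter.
- mark_red: Red round mark, 40 mm diameter, at one end of the row (left or right, it changes), on a fixed dark wooden board lying on the bench, 110 x 450 mm, 8 mm thick, with a straight row of four marks 105 mm apart (the row runs about across, left to right, slightly turned). Painted, no thickness. Origin at its centre on the board's top face, z up.
- mark_a: One of two identical yellow round marks, 40 mm diameter, at the two middle places on a fixed dark wooden board lying on the bench, 110 x 450 mm, 8 mm thick, with a straight row of four marks 105 mm apart (the row runs about across, left to right, slightly turned). Painted, no thickness. Origin at its centre on the board's top face, z up. Either mark_a or mark_b may be the one next to the red mark.
- mark_b: The other of the two yellow middle marks, the same as mark_a. Origin at its centre on the board's top face (8 mm above the bench).
- mark_end: Blue round mark, 40 mm diameter, at the other end of the row from the red mark, 315 mm from it. Origin at its centre on the board's top face (8 mm above the bench).
- spray_bottle: Bystander: white spray bottle with a pink head, 68 mm diameter, 180 mm tall, standing upright to the left (+y) of the work. Origin at the centre of its underside. On the right (-y) side stands a fixed purple resin tin, 166 mm diameter, 153 mm tall, about 0.80 m ahead and 0.56 m to the right of the robot.
- brush: Bystander: paint brush lying flat on the bench to the right (-y) of the work, pointing about away from the robot. Origin about its middle, at the level of the bench.
There are look-alikes about, which are no part of the job. Leave any black or pink look-alike of the pot_4 alone.

How it is judged:
At the end, for the whole second after the job is handed in: Smallest pot on the red mark, second smallest on the yellow mark next to it, second largest on the other yellow mark, largest on the blue mark: each centred within 15 mm, its foot on the board (within 5 mm), upright within 0.1 rad, at rest and released (horizontal distance between pot_1 and mark_red below 0.015 m and z of pot_1 in the frame of mark_red between -0.005 and 0.005 m and horizontal distance between pot_4 and mark_end below 0.015 m and z of pot_4 in the frame of mark_end between -0.005 and 0.005 m and ((horizontal distance between mark_red and mark_a below 0.1575 m and horizontal distance between pot_2 and mark_a below 0.015 m and z of pot_2 in the frame of mark_a between -0.005 and 0.005 m and horizontal distance between pot_3 and mark_b below 0.015 m and z of pot_3 in the frame of mark_b between -0.005 and 0.005 m) or (horizontal distance between mark_red and mark_b below 0.1575 m and horizontal distance between pot_2 and mark_b below 0.015 m and z of pot_2 in the frame of mark_b between -0.005 and 0.005 m and horizontal distance between pot_3 and mark_a below 0.015 m and z of pot_3 in the frame of mark_a between -0.005 and 0.005 m)) and angle between each of pot_1, pot_2, pot_3, pot_4's own z axis and vertical below 0.1 rad and linear speed of each of pot_1, pot_2, pot_3, pot_4 below 0.02 m/s and angular speed of each of pot_1, pot_2, pot_3, pot_4 below 0.2 rad/s and contact force between the fingers and pot_1 below 0.05 N and contact force between the fingers and pot_2 below 0.05 N and contact force between the fingers and pot_3 below 0.05 N and contact force between the fingers and pot_4 below 0.05 N); the robot touches nothing.
It fails at once if a pot is tipped over (leans more than 0.6 rad) (angle between any of pot_1, pot_2, pot_3, pot_4's own z axis and vertical above 0.6 rad).
It fails at once if the spray bottle or the brush is moved more than 30 mm (distance of any of spray_bottle, brush from where it was at the start of the episode above 0.03 m).
It also fails if it takes over 99 s, if anything falls off the work surface, if the arm or the gripper's body presses on something with over 40 N, if the wrist force passes 120 N, or if a joint passes its speed limit or range.

## Working session

There is one attempt and no reset: what is moved stays moved. The work goes in short steps, Python scripts to look and compute and a tool call to move; the robot and the scene stay as the last step left them, time stands still between calls to the robot, and variables do not carry over. Pictures are saved under pics/ and viewed, at most 14 in all, crops included, and the job is handed in when it is done.

Besides the shell and the picture viewer there is one more tool, called after ">>>" in YAML: its name, and indented under it one key for each argument. arm_command: Moves the arm, as the interface text tells. Shifts and turns lie within -1 to 1; 1 stands for 75 cm of shift or 60 degrees of turn. Its arguments: {"type":"object","properties":{"steps":{"type":"array"},"grip_force":{"type":"number"}},"required":["steps"]}

```bash
mkdir -p pics; ls; python3 - <<'E'
from plant import *
import cv2
s=get_state(); print({k:s[k] for k in('time','eef_pos','tcp_rot','opening')})
for n in('top','scene'):
    p=read_camera(n); cv2.imwrite(f'pics/{n}0.png',p['pixels'][:,:,::-1])
    print(n,p['K'].tolist() if hasattr(p['K'],'tolist') else p['K'],p['R'],p['t'])
    for q in('pot_1','mark_red','mark_a','mark_end','spray_bottle','brush'):
        print(q,[(([round(float(v)) for v in r['point']]),round(r['conf'],2)) for r in recognise(p,q)])
E
```

```text
pics
{'time': 0.0, 'eef_pos': array([0.16003197, 0.65507474, 0.22992961]), 'tcp_rot': array([ 1.19613402e-01,  9.92819833e-01, -1.14514672e-03, -3.20013493e-04]), 'opening': 0.998438001196405}
top [[378.62678886943405, 0.0, 254.5571019340167], [0.0, 378.62678886943405, 193.5548536289846], [0.0, 0.0, 1.0]] [[-0.02498861 -0.99967575  0.00489562]
 [-0.97930242  0.02349484 -0.20103425]
 [ 0.20085405 -0.00981786 -0.97957198]] [0.03265604 0.51394386 1.02364982]
pot_1 [([214, 169], 0.9), ([219, 290], 0.87), ([256, 301], 0.84), ([190, 318], 0.81), ([245, 258], 0.8), ([209, 229], 0.66), ([201, 353], 0.66)]
mark_red [([156, 201], 0.69)]
mark_a [([202, 352], 0.74), ([152, 238], 0.63)]
mark_end [([151, 303], 0.47)]
spray_bottle [([178, 90], 0.82)]
brush [([178, 410], 0.95)]
scene [[388.3762161105883, 0.0, 257.3486996533419], [0.0, 388.3762161105883, 192.64811322741332], [0.0, 0.0, 1.0]] [[ 0.88475109  0.46600809  0.00720905]
 [ 0.34017434 -0.63511843 -0.69347387]
 [-0.31858584  0.61600409 -0.72044571]] [-0.44807776 -0.12579634  1.31764697]
pot_1 [([198, 188], 0.88), ([173, 223], 0.83), ([266, 200], 0.79), ([204, 227], 0.79), ([237, 233], 0.77), ([140, 281], 0.67), ([179, 264], 0.55)]
mark_red [([184, 324], 0.46), ([144, 280], 0.28)]
mark_a [([232, 296], 0.45)]
mark_end [([345, 189], 0.63), ([260, 280], 0.48)]
spray_bottle [([112, 334], 0.68), ([346, 183], 0.58)]
brush [([344, 187], 0.88), ([178, 261], 0.33)]
```

```bash
python3 - <<'E'
import cv2
a=cv2.imread('pics/top0.png')[110:310,60:440]
cv2.imwrite('pics/topc.png',cv2.resize(a,None,fx=2.1,fy=2.1,interpolation=cv2.INTER_CUBIC))
E
```

```text
(no output)
```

View pics/topc.png

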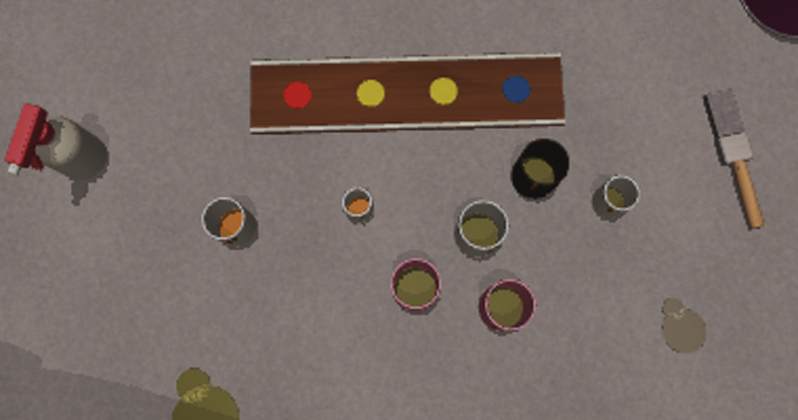

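View pics/scene0.png

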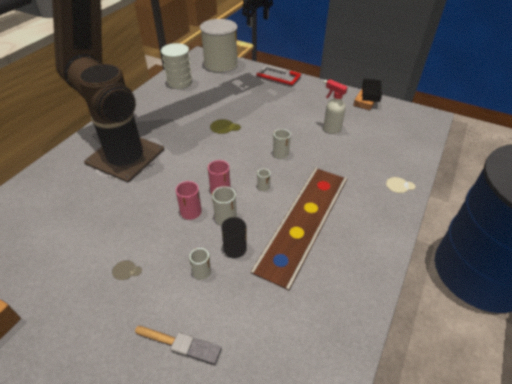

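The top view shows the white pots, in crop pixels (column,row): pot_3 (224,218), pot_1 (357,203), pot_4 (483,225) and pot_2 (621,193). The red mark is at left (297,95), the blue mark at right (516,89), and the black and pink look-alikes sit around pot_4. Next I'll turn these into positions.

```bash
cat > h.py <<'E'
import numpy as np, cv2
from plant import *
from scipy.optimize import minimize
from scipy.ndimage import map_coordinates
D={1:(.020,.060),2:(.024,.072),3:(.028,.084),4:(.032,.096)}
def ray(p,uv,z):
    R=np.array(p['R']);t=np.array(p['t']);c=-R.T@t
    d=R.T@np.linalg.inv(p['K'])@[uv[0],uv[1],1]
    return (c+d*(z-c[2])/d[2])[:2]
def proj(p,X):
    q=X@np.array(p['R']).T+p['t']; q=q@np.array(p['K']).T; return q[:,:2]/q[:,2:]
def ring(p,g,x,y,r,z):
    a=np.linspace(0,2*np.pi,90); uv=proj(p,np.c_[x+r*np.cos(a),y+r*np.sin(a),0*a+z])
    return map_coordinates(g,[uv[:,1],uv[:,0]],order=1).mean()
def fit(p,xy,r,z):
    g=p['pixels'].astype(float).min(2)
    f=lambda v:-(2*ring(p,g,*v,r-.0015,z)-ring(p,g,*v,r+.004,z)-ring(p,g,*v,r-.007,z))
    G=[(f((xy[0]+i*.001,xy[1]+j*.001)),xy[0]+i*.001,xy[1]+j*.001) for i in range(-8,9) for j in range(-8,9)]
    b=min(G); o=minimize(f,b[1:],method='Nelder-Mead',options={'initial_simplex':[b[1:],(b[1]+.001,b[2]),(b[1],b[2]+.001)]})
    return o.x,-o.fun
def marks(p,z=.008):
    h=cv2.cvtColor(p['pixels'],cv2.COLOR_RGB2HSV); out=[]
    for n,lo,hi in(('red',175,4),('yel',24,34),('blue',100,118)):
        H=h[...,0]; m=((H>=lo)|(H<=hi)) if lo>hi else (H>=lo)&(H<=hi)
        m=(m&(h[...,1]>140)&(h[...,2]>70)).astype(np.uint8)
        _,_,st,c=cv2.connectedComponentsWithStats(m)
        for s,k in zip(st[1:],c[1:]):
            if s[4]>60: out.append((n,int(s[4]),k.round(1).tolist(),ray(p,k,z).round(4).tolist()))
    return out
E
python3 - <<'E'
from h import *
p=read_camera('top')
for m in marks(p): print(m)
cr={1:(357,203),2:(621,193),3:(224,218),4:(483,225),'black':(540,168),'pinkL':(416,284),'pinkR':(507,305)}
for k,(u,v) in cr.items():
    r,h=D.get(k,D[4]); uv=(u+.5)/2.1-.5+60,(v+.5)/2.1-.5+110
    x=ray(p,uv,h); print(k,x.round(4), [ (n,np.round(fit(p,x,*D[n])[0],4),round(fit(p,x,*D[n])[1],1)) for n in D] if k in D else '')
E
```

```text
('red', 139, [201.1, 154.8], [0.6469, 0.178])
('red', 239, [70.6, 173.5], [0.5978, 0.5671])
('red', 460, [16.4, 295.3], [0.2493, 0.6928])
('yel', 126, [270.8, 152.8], [0.6484, -0.0328])
('yel', 126, [236.1, 153.7], [0.6479, 0.0722])
('blue', 114, [305.4, 151.9], [0.6487, -0.1376])
1 [0.4779 0.0905] [(1, array([0.4802, 0.0912]), np.float64(131.5)), (2, array([0.4823, 0.0937]), np.float64(40.8)), (3, array([0.4691, 0.0835]), np.float64(33.1)), (4, array([0.4855, 0.0965]), np.float64(22.5))]
2 [ 0.4808 -0.2595] [(1, array([ 0.4802, -0.2595]), np.float64(43.4)), (2, array([ 0.4812, -0.2606]), np.float64(126.9)), (3, array([ 0.4844, -0.2587]), np.float64(39.6)), (4, array([ 0.4867, -0.2555]), np.float64(27.2))]
3 [0.4583 0.2617] [(1, array([0.4539, 0.2617]), np.float64(42.5)), (2, array([0.4561, 0.2626]), np.float64(38.4)), (3, array([0.4584, 0.2636]), np.float64(139.3)), (4, array([0.4613, 0.259 ]), np.float64(39.7))]
4 [ 0.4393 -0.0725] [(1, array([ 0.4345, -0.0667]), np.float64(38.7)), (2, array([ 0.4379, -0.0675]), np.float64(37.4)), (3, array([ 0.437 , -0.0708]), np.float64(39.3)), (4, array([ 0.4401, -0.073 ]), np.float64(132.7))]
black [ 0.5121 -0.1499] 
pinkL [0.3664 0.0153] 
pinkR [ 0.3374 -0.0982]
```

>>> arm_command:
  steps:
    - {"translation":[0,0,0],"twist":[0,0,-0.12],"fingers":1}
    - {"translation":[0,0,0],"twist":[0,0,-0.23],"fingers":1}
    - {"translation":[0,0,0],"twist":[0,0,-0.23],"fingers":1}
  grip_force: 20

```text
time: 1.12
eef_pos: [0.1603, 0.6557, 0.2313]
tcp_rot: [0.0, 1.0, 0.0, 0.0]
contact_force: [0.0, -1.2, -0.8]
opening: 1.003
finger_force: 0.0
```

>>> arm_command:
  steps:
    - {"translation":[-0.083,-0.11,0],"twist":[0,0,0],"fingers":1}
    - {"translation":[-0.133,-0.174,0],"twist":[0,0,0],"fingers":1}
    - {"translation":[-0.183,-0.24,0],"twist":[0,0,0],"fingers":1}
    - {"translation":[-0.233,-0.307,0],"twist":[0,0,0],"fingers":1}
    - {"translation":[-0.25,-0.33,0],"twist":[0,0,0],"fingers":1}

```text
time: 1.75
eef_pos: [0.349, 0.4067, 0.2317]
tcp_rot: [0.001, 1.0, 0.0, 0.0]
contact_force: [0.5, 0.8, -0.2]
opening: 0.999
finger_force: 0.0
```

>>> arm_command:
  steps:
    - {"translation":[-0.05,-0.066,0],"twist":[0,0,0],"fingers":1}
    - {"translation":[-0.1,-0.13,0],"twist":[0,0,0],"fingers":1}
    - {"translation":[-0.147,-0.193,0],"twist":[0,0,0],"fingers":1}
    - {"translation":[-0.147,-0.193,0],"twist":[0,0,0],"fingers":1}
    - {"translation":[-0.147,-0.193,0],"twist":[0,0,0],"fingers":1}

```text
time: 2.38
eef_pos: [0.4583, 0.2638, 0.2313]
tcp_rot: [0.0, 1.0, 0.0, -0.0]
contact_force: [-0.3, -0.2, -0.0]
opening: 1.002
finger_force: 0.0
```

>>> arm_command:
  steps:
    - {"translation":[0,0,0.08],"twist":[0,0,0],"fingers":1}
    - {"translation":[0,0,0.15],"twist":[0,0,0],"fingers":1}
    - {"translation":[0,0,0.21],"twist":[0,0,0],"fingers":1}
    - {"translation":[0,0,0.252],"twist":[0,0,0],"fingers":1}
    - {"translation":[0,0,0.252],"twist":[0,0,0],"fingers":1}

```text
time: 3.0
eef_pos: [0.4551, 0.2643, 0.0396]
tcp_rot: [-0.001, 1.0, -0.001, -0.003]
contact_force: [-0.0, 0.9, 0.4]
opening: 1.001
finger_force: 0.0
```

>>> arm_command:
  steps:
    - {"translation":[0,0,0],"twist":[0,0,0],"fingers":-1}
    - {"translation":[0,0,0],"twist":[0,0,0],"fingers":-1}
    - {"translation":[0,0,0],"twist":[0,0,0],"fingers":-1}
    - {"translation":[0,0,0],"twist":[0,0,0],"fingers":-1}
    - {"translation":[0,0,0],"twist":[0,0,0],"fingers":-1}
  grip_force: 25

```text
time: 3.62
eef_pos: [0.46, 0.2646, 0.0446]
tcp_rot: [-0.0, 1.0, 0.001, 0.002]
contact_force: [-2.5, 2.0, 7.3]
opening: 0.637
finger_force: 28.0
```

>>> arm_command:
  steps:
    - {"translation":[0,0,0],"twist":[0,0,0],"fingers":-1}
    - {"translation":[0,0,-0.02],"twist":[0,0,0],"fingers":-1}
    - {"translation":[0,0,-0.07],"twist":[0,0,0],"fingers":-1}
    - {"translation":[0,0,-0.12],"twist":[0,0,0],"fingers":-1}
    - {"translation":[0,0,-0.16],"twist":[0,0,0],"fingers":-1}

```text
time: 4.25
eef_pos: [0.4586, 0.2636, 0.1646]
tcp_rot: [-0.0, 1.0, 0.0, 0.001]
contact_force: [0.7, -0.1, -1.5]
opening: 0.636
finger_force: 27.2
```

```bash
python3 - <<'E'
from h import *
s=get_state(); print(s['eef_pos'],s['opening'],s['finger_force'],s['contact_force'],s['tcp_rot'])
p=read_camera('scene'); w=read_camera('wrist')
cv2.imwrite('pics/a.png',np.hstack([cv2.resize(p['pixels'],(400,300)),cv2.resize(w['pixels'],(400,300))])[:,:,::-1])
E
```

```text
[0.45856472 0.26361477 0.16458332] 0.6357829119551265 27.176956739276648 [ 0.66553366 -0.07055247 -1.47311889] [-4.34966438e-04  9.99999637e-01  1.03746067e-04  7.25417879e-04]
```

View pics/a.png

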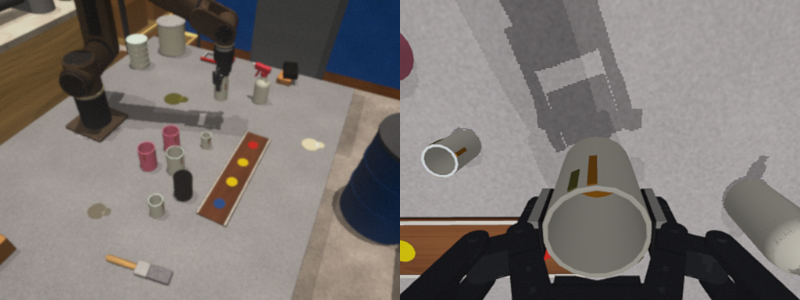

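Pot_3 is held upright, clear of the bench. I'll carry it to the yellow mark next to blue.

>>> arm_command:
  steps:
    - {"translation":[-0.03,-0.047,0],"twist":[0,0,0],"fingers":-1}
    - {"translation":[-0.07,-0.109,0],"twist":[0,0,0],"fingers":-1}
    - {"translation":[-0.11,-0.172,0],"twist":[0,0,0],"fingers":-1}
    - {"translation":[-0.15,-0.234,0],"twist":[0,0,0],"fingers":-1}
    - {"translation":[-0.18,-0.281,0],"twist":[0,0,0],"fingers":-1}

```text
time: 4.97
eef_pos: [0.5936, 0.051, 0.1605]
tcp_rot: [0.0, 1.0, -0.0, -0.001]
contact_force: [0.1, 0.1, -0.7]
opening: 0.636
finger_force: 27.2
```

>>> arm_command:
  steps:
    - {"translation":[-0.035,-0.055,0],"twist":[0,0,0],"fingers":-1}
    - {"translation":[-0.06,-0.095,0],"twist":[0,0,0],"fingers":-1}
    - {"translation":[-0.0735,-0.115,0],"twist":[0,0,0],"fingers":-1}
    - {"translation":[-0.0735,-0.115,0],"twist":[0,0,0],"fingers":-1}
    - {"translation":[-0.0735,-0.115,0],"twist":[0,0,0],"fingers":-1}

```text
time: 5.6
eef_pos: [0.648, -0.0318, 0.1617]
tcp_rot: [-0.001, 1.0, 0.0, -0.001]
contact_force: [-0.2, 0.4, -1.2]
opening: 0.633
finger_force: 27.2
```

>>> arm_command:
  steps:
    - {"translation":[0,-0.001,0.05],"twist":[0,0,0],"fingers":-1}
    - {"translation":[0,-0.001,0.09],"twist":[0,0,0],"fingers":-1}
    - {"translation":[0,-0.001,0.12],"twist":[0,0,0],"fingers":-1}
    - {"translation":[0,-0.001,0.138],"twist":[0,0,0],"fingers":-1}
    - {"translation":[0,-0.001,0.142],"twist":[0,0,0],"fingers":-1}

```text
time: 6.22
eef_pos: [0.6485, -0.0334, 0.0551]
tcp_rot: [-0.001, 1.0, 0.0, -0.001]
contact_force: [-0.8, 0.1, -0.1]
opening: 0.635
finger_force: 27.2
```

>>> arm_command:
  steps:
    - {"translation":[0,0,0.002],"twist":[0,0,0],"fingers":-1}
    - {"translation":[0,0,0.004],"twist":[0,0,0],"fingers":-1}
    - {"translation":[0,0,0.004],"twist":[0,0,0],"fingers":-1}

```text
time: 6.6
eef_pos: [0.6493, -0.0339, 0.0535]
tcp_rot: [-0.0, 1.0, -0.0, 0.001]
contact_force: [-0.2, -0.3, -0.3]
opening: 0.634
finger_force: 27.2
```

>>> arm_command:
  steps:
    - {"translation":[0,0,0.002],"twist":[0,0,0],"fingers":-1}
    - {"translation":[0,0,0.003],"twist":[0,0,0],"fingers":-1}
    - {"translation":[0,0,0.003],"twist":[0,0,0],"fingers":-1}
    - {"translation":[0,0,0.003],"twist":[0,0,0],"fingers":-1}

```text
time: 7.1
eef_pos: [0.6495, -0.034, 0.0527]
tcp_rot: [-0.001, 1.0, -0.0, 0.0]
contact_force: [-2.4, -0.1, 5.9]
opening: 0.634
finger_force: 27.9
```

```bash
python3 - <<'E'
from h import *
p=read_camera('top')
r,h=D[3]
for z in(.0,.008): print(fit(p,(.648,-.033),r,h+z))
print(get_state()['contact_force'],get_state()['eef_pos'])
E
```

```text
(array([ 0.6443656 , -0.02872015]), np.float64(0.6239718912764403))
(array([ 0.64163477, -0.02833496]), np.float64(0.6182039406462749))
[-2.85646409 -0.12110994  5.84806669] [ 0.64949489 -0.0340087   0.0526917 ]
```

>>> arm_command:
  steps:
    - {"translation":[0,0,0],"twist":[0,0,0],"fingers":1}
    - {"translation":[0,0,0],"twist":[0,0,0],"fingers":1}
    - {"translation":[0,0,0],"twist":[0,0,0],"fingers":1}
    - {"translation":[0,0,0],"twist":[0,0,0],"fingers":1}
    - {"translation":[0,0,-0.02],"twist":[0,0,0],"fingers":1}

```text
time: 7.78
eef_pos: [0.6476, -0.0335, 0.0643]
tcp_rot: [-0.0, 1.0, 0.0, -0.002]
contact_force: [0.3, -0.1, -0.4]
opening: 1.003
finger_force: 0.0
```

>>> arm_command:
  steps:
    - {"translation":[0,0,-0.04],"twist":[0,0,0],"fingers":1}
    - {"translation":[0,0,-0.1],"twist":[0,0,0],"fingers":1}
    - {"translation":[0,0,-0.15],"twist":[0,0,0],"fingers":1}
    - {"translation":[0,0,-0.17],"twist":[0,0,0],"fingers":1}
    - {"translation":[0,0,-0.17],"twist":[0,0,0],"fingers":1}

```text
time: 8.4
eef_pos: [0.6495, -0.0339, 0.1945]
tcp_rot: [-0.001, 1.0, -0.0, 0.001]
contact_force: [-0.1, -0.2, -0.4]
opening: 1.001
finger_force: 0.0
```

>>> arm_command:
  steps:
    - {"translation":[0.06,0.044,0],"twist":[0,0,0],"fingers":1}
    - {"translation":[0.12,0.089,0],"twist":[0,0,0],"fingers":1}
    - {"translation":[0.18,0.133,0],"twist":[0,0,0],"fingers":1}
    - {"translation":[0.225,0.166,0],"twist":[0,0,0],"fingers":1}
    - {"translation":[0.225,0.166,0],"twist":[0,0,0],"fingers":1}

```text
time: 9.02
eef_pos: [0.4767, 0.0919, 0.1904]
tcp_rot: [-0.002, 1.0, 0.0, -0.002]
contact_force: [0.5, -0.2, 0.1]
opening: 1.0
finger_force: 0.0
```

```bash
python3 - <<'E'
from h import *
p=read_camera('top')
print(fit(p,(.648,-.033),.028,.092)); print(fit(p,(.44,-.073),.032,.096)); print(fit(p,(.481,-.26),.024,.072)); print(get_state()['eef_pos'])
E
```

```text
(array([ 0.64866774, -0.03421767]), np.float64(155.1645156205591))
(array([ 0.44007565, -0.07300917]), np.float64(145.91860430842638))
(array([ 0.48122772, -0.26060513]), np.float64(139.09623495233888))
[0.47835652 0.09108364 0.19113332]
```

>>> arm_command:
  steps:
    - {"translation":[-0.002,0,0.07],"twist":[0,0,0],"fingers":1}
    - {"translation":[-0.002,0,0.14],"twist":[0,0,0],"fingers":1}
    - {"translation":[-0.002,0,0.2],"twist":[0,0,0],"fingers":1}
    - {"translation":[-0.002,0,0.22],"twist":[0,0,0],"fingers":1}
    - {"translation":[-0.002,0,0.22],"twist":[0,0,0],"fingers":1}

```text
time: 9.7
eef_pos: [0.4814, 0.09, 0.0272]
tcp_rot: [-0.0, 1.0, -0.0, -0.001]
contact_force: [0.2, -0.3, 0.5]
opening: 1.0
finger_force: 0.0
```

>>> arm_command:
  steps:
    - {"translation":[0,0,0],"twist":[0,0,0],"fingers":-1}
    - {"translation":[0,0,0],"twist":[0,0,0],"fingers":-1}
    - {"translation":[0,0,0],"twist":[0,0,0],"fingers":-1}
    - {"translation":[0,0,0],"twist":[0,0,0],"fingers":-1}
    - {"translation":[0,0,0],"twist":[0,0,0],"fingers":-1}

```text
time: 10.32
eef_pos: [0.4828, 0.0905, 0.0297]
tcp_rot: [-0.001, 1.0, -0.0, 0.001]
contact_force: [-0.7, 0.2, 6.8]
opening: 0.455
finger_force: 26.6
```

>>> arm_command:
  steps:
    - {"translation":[0,0,0],"twist":[0,0,0],"fingers":-1}
    - {"translation":[0,0,0],"twist":[0,0,0],"fingers":-1}

```text
time: 10.58
eef_pos: [0.4828, 0.0905, 0.0297]
tcp_rot: [-0.001, 1.0, -0.0, 0.001]
contact_force: [-0.3, -0.8, 6.4]
opening: 0.456
finger_force: 26.6
```

>>> arm_command:
  steps:
    - {"translation":[0,0,-0.02],"twist":[0,0,0],"fingers":-1}
    - {"translation":[0,0,-0.07],"twist":[0,0,0],"fingers":-1}
    - {"translation":[0,0,-0.12],"twist":[0,0,0],"fingers":-1}
    - {"translation":[0,0,-0.15],"twist":[0,0,0],"fingers":-1}
    - {"translation":[0,0,-0.15],"twist":[0,0,0],"fingers":-1}

```text
time: 11.2
eef_pos: [0.4829, 0.0906, 0.1432]
tcp_rot: [-0.001, 1.0, -0.0, 0.003]
contact_force: [0.7, 0.2, -1.0]
opening: 0.452
finger_force: 26.0
```

>>> arm_command:
  steps:
    - {"translation":[-0.05,0.026,0],"twist":[0,0,0],"fingers":-1}
    - {"translation":[-0.11,0.058,0],"twist":[0,0,0],"fingers":-1}
    - {"translation":[-0.17,0.09,0],"twist":[0,0,0],"fingers":-1}
    - {"translation":[-0.222,0.117,0],"twist":[0,0,0],"fingers":-1}
    - {"translation":[-0.222,0.117,0],"twist":[0,0,0],"fingers":-1}

```text
time: 11.82
eef_pos: [0.6486, 0.1793, 0.1379]
tcp_rot: [-0.001, 1.0, -0.0, -0.001]
contact_force: [0.1, 0.1, 0.5]
opening: 0.449
finger_force: 26.0
```

>>> arm_command:
  steps:
    - {"translation":[0,0,0],"twist":[0,0,0],"fingers":-1}
    - {"translation":[0,0,0],"twist":[0,0,0],"fingers":-1}

```text
time: 12.08
eef_pos: [0.6466, 0.1779, 0.14]
tcp_rot: [-0.0, 1.0, -0.0, -0.001]
contact_force: [-0.8, 0.4, 0.1]
opening: 0.451
finger_force: 26.0
```

>>> arm_command:
  steps:
    - {"translation":[-0.002,0,0.05],"twist":[0,0,0],"fingers":-1}
    - {"translation":[-0.002,0,0.09],"twist":[0,0,0],"fingers":-1}
    - {"translation":[-0.002,0,0.118],"twist":[0,0,0],"fingers":-1}
    - {"translation":[-0.002,0,0.13],"twist":[0,0,0],"fingers":-1}
    - {"translation":[-0.002,0,0.13],"twist":[0,0,0],"fingers":-1}

```text
time: 12.7
eef_pos: [0.6493, 0.1783, 0.0431]
tcp_rot: [-0.0, 1.0, -0.0, -0.0]
contact_force: [0.8, 0.1, -0.4]
opening: 0.452
finger_force: 26.0
```

>>> arm_command:
  steps:
    - {"translation":[0,0,0.002],"twist":[0,0,0],"fingers":-1}
    - {"translation":[0,0,0.004],"twist":[0,0,0],"fingers":-1}
    - {"translation":[0,0,0.004],"twist":[0,0,0],"fingers":-1}

```text
time: 13.08
eef_pos: [0.6497, 0.1785, 0.0406]
tcp_rot: [-0.001, 1.0, 0.0, 0.0]
contact_force: [-0.3, -0.7, -0.5]
opening: 0.45
finger_force: 26.0
```

>>> arm_command:
  steps:
    - {"translation":[0,0,0.002],"twist":[0,0,0],"fingers":-1}
    - {"translation":[0,0,0.004],"twist":[0,0,0],"fingers":-1}
    - {"translation":[0,0,0.004],"twist":[0,0,0],"fingers":-1}
    - {"translation":[0,0,0.004],"twist":[0,0,0],"fingers":-1}

```text
time: 13.58
eef_pos: [0.6496, 0.1785, 0.0378]
tcp_rot: [-0.001, 1.0, -0.0, 0.0]
contact_force: [-2.6, 0.0, 4.4]
opening: 0.453
finger_force: 26.4
```

Contact on the board; release and rise.

>>> arm_command:
  steps:
    - {"translation":[0,0,0],"twist":[0,0,0],"fingers":1}
    - {"translation":[0,0,0],"twist":[0,0,0],"fingers":1}
    - {"translation":[0,0,0],"twist":[0,0,0],"fingers":1}
    - {"translation":[0,0,0],"twist":[0,0,0],"fingers":1}
    - {"translation":[0,0,0],"twist":[0,0,0],"fingers":1}

```text
time: 14.2
eef_pos: [0.6494, 0.1784, 0.037]
tcp_rot: [-0.001, 1.0, -0.0, -0.0]
contact_force: [-0.5, -0.4, 0.5]
opening: 0.999
finger_force: 0.0
```

>>> arm_command:
  steps:
    - {"translation":[0,0,-0.04],"twist":[0,0,0],"fingers":1}
    - {"translation":[0,0,-0.1],"twist":[0,0,0],"fingers":1}
    - {"translation":[0,0,-0.16],"twist":[0,0,0],"fingers":1}
    - {"translation":[0,0,-0.2],"twist":[0,0,0],"fingers":1}
    - {"translation":[0,0,-0.2],"twist":[0,0,0],"fingers":1}

```text
time: 14.82
eef_pos: [0.6514, 0.1787, 0.1911]
tcp_rot: [-0.001, 1.0, 0.0, 0.004]
contact_force: [0.3, 0.4, -0.2]
opening: 0.998
finger_force: 0.0
```

>>> arm_command:
  steps:
    - {"translation":[0.022,-0.058,0],"twist":[0,0,0],"fingers":1}
    - {"translation":[0.05,-0.13,0],"twist":[0,0,0],"fingers":1}
    - {"translation":[0.079,-0.205,0],"twist":[0,0,0],"fingers":1}
    - {"translation":[0.107,-0.28,0],"twist":[0,0,0],"fingers":1}
    - {"translation":[0.135,-0.353,0],"twist":[0,0,0],"fingers":1}

```text
time: 15.45
eef_pos: [0.5465, -0.0877, 0.1848]
tcp_rot: [-0.001, 1.0, 0.0, -0.001]
contact_force: [0.5, 0.1, -0.2]
opening: 1.0
finger_force: 0.0
```

>>> arm_command:
  steps:
    - {"translation":[0.028,-0.073,0],"twist":[0,0,0],"fingers":1}
    - {"translation":[0.056,-0.146,0],"twist":[0,0,0],"fingers":1}
    - {"translation":[0.089,-0.232,0],"twist":[0,0,0],"fingers":1}
    - {"translation":[0.089,-0.232,0],"twist":[0,0,0],"fingers":1}
    - {"translation":[0.089,-0.232,0],"twist":[0,0,0],"fingers":1}

```text
time: 16.08
eef_pos: [0.4811, -0.2601, 0.1854]
tcp_rot: [0.0, 1.0, 0.001, -0.001]
contact_force: [0.2, 0.8, -0.8]
opening: 0.999
finger_force: 0.0
```

```bash
python3 - <<'E'
from h import *
p=read_camera('top')
print(fit(p,(.648,-.033),.028,.092)); print(fit(p,(.647,.178),.020,.068)); print(get_state()['eef_pos'])
E
```

```text
(array([ 0.64866705, -0.0342429 ]), np.float64(160.846232933259))
(array([0.64604078, 0.178552  ]), np.float64(180.5357713071995))
[ 0.48161727 -0.25934785  0.1857195 ]
```

>>> arm_command:
  steps:
    - {"translation":[0,-0.001,0.07],"twist":[0,0,0],"fingers":1}
    - {"translation":[0,-0.001,0.13],"twist":[0,0,0],"fingers":1}
    - {"translation":[0,-0.001,0.18],"twist":[0,0,0],"fingers":1}
    - {"translation":[0,-0.001,0.2],"twist":[0,0,0],"fingers":1}
    - {"translation":[0,-0.001,0.2],"twist":[0,0,0],"fingers":1}

```text
time: 16.75
eef_pos: [0.4819, -0.2598, 0.0363]
tcp_rot: [-0.001, 1.0, 0.001, -0.001]
contact_force: [0.6, -0.3, 0.1]
opening: 1.0
finger_force: 0.0
```

>>> arm_command:
  steps:
    - {"translation":[0,0,0],"twist":[0,0,0],"fingers":-1}
    - {"translation":[0,0,0],"twist":[0,0,0],"fingers":-1}
    - {"translation":[0,0,0],"twist":[0,0,0],"fingers":-1}
    - {"translation":[0,0,0],"twist":[0,0,0],"fingers":-1}
    - {"translation":[0,0,0],"twist":[0,0,0],"fingers":-1}

```text
time: 17.38
eef_pos: [0.4831, -0.2621, 0.039]
tcp_rot: [-0.0, 1.0, -0.001, 0.001]
contact_force: [0.4, -0.0, 5.7]
opening: 0.544
finger_force: 27.1
```

>>> arm_command:
  steps:
    - {"translation":[0,0,0],"twist":[0,0,0],"fingers":-1}
    - {"translation":[0,0,0],"twist":[0,0,0],"fingers":-1}

```text
time: 17.62
eef_pos: [0.4831, -0.2621, 0.039]
tcp_rot: [-0.0, 1.0, -0.001, 0.001]
contact_force: [1.2, 0.7, 6.5]
opening: 0.544
finger_force: 27.1
```

>>> arm_command:
  steps:
    - {"translation":[0,0,-0.03],"twist":[0,0,0],"fingers":-1}
    - {"translation":[0,0,-0.09],"twist":[0,0,0],"fingers":-1}
    - {"translation":[0,0,-0.15],"twist":[0,0,0],"fingers":-1}
    - {"translation":[0,0,-0.2],"twist":[0,0,0],"fingers":-1}
    - {"translation":[0,0,-0.2],"twist":[0,0,0],"fingers":-1}

```text
time: 18.25
eef_pos: [0.4835, -0.2627, 0.191]
tcp_rot: [-0.0, 1.0, -0.003, 0.003]
contact_force: [0.8, 0.3, -0.4]
opening: 0.546
finger_force: 26.4
```

>>> arm_command:
  steps:
    - {"translation":[-0.025,0.05,0],"twist":[0,0,0],"fingers":-1}
    - {"translation":[-0.055,0.11,0],"twist":[0,0,0],"fingers":-1}
    - {"translation":[-0.085,0.17,0],"twist":[0,0,0],"fingers":-1}
    - {"translation":[-0.115,0.23,0],"twist":[0,0,0],"fingers":-1}
    - {"translation":[-0.145,0.29,0],"twist":[0,0,0],"fingers":-1}

```text
time: 18.88
eef_pos: [0.5898, -0.042, 0.1847]
tcp_rot: [-0.0, 1.0, 0.0, -0.002]
contact_force: [0.8, -0.6, -0.8]
opening: 0.545
finger_force: 26.4
```

>>> arm_command:
  steps:
    - {"translation":[-0.03,0.06,0],"twist":[0,0,0],"fingers":-1}
    - {"translation":[-0.06,0.12,0],"twist":[0,0,0],"fingers":-1}
    - {"translation":[-0.0775,0.155,0],"twist":[0,0,0],"fingers":-1}
    - {"translation":[-0.0775,0.155,0],"twist":[0,0,0],"fingers":-1}
    - {"translation":[-0.0775,0.155,0],"twist":[0,0,0],"fingers":-1}

```text
time: 19.5
eef_pos: [0.6474, 0.0721, 0.1853]
tcp_rot: [-0.0, 1.0, -0.0, -0.002]
contact_force: [0.7, 0.2, -1.1]
opening: 0.542
finger_force: 26.4
```

>>> arm_command:
  steps:
    - {"translation":[-0.002,0,0.06],"twist":[0,0,0],"fingers":-1}
    - {"translation":[-0.002,0,0.11],"twist":[0,0,0],"fingers":-1}
    - {"translation":[-0.002,0,0.155],"twist":[0,0,0],"fingers":-1}
    - {"translation":[-0.002,0,0.175],"twist":[0,0,0],"fingers":-1}
    - {"translation":[-0.002,0,0.177],"twist":[0,0,0],"fingers":-1}

```text
time: 20.12
eef_pos: [0.6491, 0.0718, 0.0533]
tcp_rot: [0.0, 1.0, -0.0, -0.001]
contact_force: [-0.3, -0.3, -0.6]
opening: 0.541
finger_force: 26.4
```

>>> arm_command:
  steps:
    - {"translation":[0,0,0.002],"twist":[0,0,0],"fingers":-1}
    - {"translation":[0,0,0.004],"twist":[0,0,0],"fingers":-1}
    - {"translation":[0,0,0.004],"twist":[0,0,0],"fingers":-1}

```text
time: 20.5
eef_pos: [0.6505, 0.0727, 0.0523]
tcp_rot: [-0.001, 1.0, -0.0, 0.001]
contact_force: [0.5, 0.4, -0.1]
opening: 0.547
finger_force: 26.4
```

>>> arm_command:
  steps:
    - {"translation":[0,0,0.002],"twist":[0,0,0],"fingers":-1}
    - {"translation":[0,0,0.004],"twist":[0,0,0],"fingers":-1}
    - {"translation":[0,0,0.006],"twist":[0,0,0],"fingers":-1}
    - {"translation":[0,0,0.006],"twist":[0,0,0],"fingers":-1}

```text
time: 21.0
eef_pos: [0.65, 0.0727, 0.047]
tcp_rot: [-0.001, 1.0, 0.0, -0.0]
contact_force: [-0.5, -0.8, 1.0]
opening: 0.542
finger_force: 26.6
```

Just touching; nudge 1 mm, release, and rise.

>>> arm_command:
  steps:
    - {"translation":[0,0,0.001],"twist":[0,0,0],"fingers":-1}
    - {"translation":[0,0,0.001],"twist":[0,0,0],"fingers":1}
    - {"translation":[0,0,0.001],"twist":[0,0,0],"fingers":1}
    - {"translation":[0,0,0.001],"twist":[0,0,0],"fingers":1}
    - {"translation":[0,0,0.001],"twist":[0,0,0],"fingers":1}

```text
time: 21.62
eef_pos: [0.6498, 0.0727, 0.0459]
tcp_rot: [-0.0, 1.0, -0.0, -0.0]
contact_force: [-0.3, 0.1, 1.0]
opening: 1.002
finger_force: 0.0
```

>>> arm_command:
  steps:
    - {"translation":[0,0,-0.03],"twist":[0,0,0],"fingers":1}
    - {"translation":[0,0,-0.09],"twist":[0,0,0],"fingers":1}
    - {"translation":[0,0,-0.15],"twist":[0,0,0],"fingers":1}
    - {"translation":[0,0,-0.2],"twist":[0,0,0],"fingers":1}
    - {"translation":[0,0,-0.2],"twist":[0,0,0],"fingers":1}

```text
time: 22.25
eef_pos: [0.6528, 0.0727, 0.2033]
tcp_rot: [-0.001, 1.0, -0.0, 0.006]
contact_force: [-0.5, -0.4, 0.4]
opening: 0.996
finger_force: 0.0
```

>>> arm_command:
  steps:
    - {"translation":[0.05,-0.035,0],"twist":[0,0,0],"fingers":1}
    - {"translation":[0.11,-0.076,0],"twist":[0,0,0],"fingers":1}
    - {"translation":[0.17,-0.118,0],"twist":[0,0,0],"fingers":1}
    - {"translation":[0.23,-0.159,0],"twist":[0,0,0],"fingers":1}
    - {"translation":[0.28,-0.194,0],"twist":[0,0,0],"fingers":1}

```text
time: 22.88
eef_pos: [0.438, -0.0736, 0.1955]
tcp_rot: [-0.001, 1.0, 0.0, -0.0]
contact_force: [0.9, -0.4, -0.0]
opening: 1.0
finger_force: 0.0
```

>>> arm_command:
  steps:
    - {"translation":[0,0,0],"twist":[0,0,0],"fingers":1}
    - {"translation":[0,0,0],"twist":[0,0,0],"fingers":1}

```text
time: 23.12
eef_pos: [0.4402, -0.073, 0.1962]
tcp_rot: [-0.0, 1.0, 0.0, 0.0]
contact_force: [1.1, -0.1, 0.5]
opening: 1.005
finger_force: 0.0
```

```bash
python3 - <<'E'
from h import *
p=read_camera('top')
print(fit(p,(.648,.072),.024,.080)); print(get_state()['eef_pos'])
E
```

```text
(array([0.64890514, 0.07267415]), np.float64(156.03357897206945))
[ 0.4405472  -0.07276086  0.19623175]
```

>>> arm_command:
  steps:
    - {"translation":[0,0,0.06],"twist":[0,0,0],"fingers":1}
    - {"translation":[0,0,0.11],"twist":[0,0,0],"fingers":1}
    - {"translation":[0,0,0.16],"twist":[0,0,0],"fingers":1}
    - {"translation":[0,0,0.19],"twist":[0,0,0],"fingers":1}
    - {"translation":[0,0,0.19],"twist":[0,0,0],"fingers":1}

```text
time: 23.8
eef_pos: [0.4391, -0.0718, 0.0516]
tcp_rot: [-0.001, 1.0, 0.001, -0.002]
contact_force: [-0.9, -0.2, -0.2]
opening: 1.001
finger_force: 0.0
```

>>> arm_command:
  steps:
    - {"translation":[0,0,0],"twist":[0,0,0],"fingers":-1}
    - {"translation":[0,0,0],"twist":[0,0,0],"fingers":-1}
    - {"translation":[0,0,0],"twist":[0,0,0],"fingers":-1}
    - {"translation":[0,0,0],"twist":[0,0,0],"fingers":-1}
    - {"translation":[0,0,0],"twist":[0,0,0],"fingers":-1}

```text
time: 24.42
eef_pos: [0.4414, -0.0734, 0.055]
tcp_rot: [-0.0, 1.0, -0.0, 0.002]
contact_force: [0.2, 2.1, 6.1]
opening: 0.755
finger_force: 28.1
```

>>> arm_command:
  steps:
    - {"translation":[0,0,0],"twist":[0,0,0],"fingers":-1}
    - {"translation":[0,0,0],"twist":[0,0,0],"fingers":-1}

```text
time: 24.68
eef_pos: [0.4414, -0.0734, 0.055]
tcp_rot: [-0.0, 1.0, -0.0, 0.001]
contact_force: [1.3, 1.9, 5.2]
opening: 0.754
finger_force: 28.1
```

>>> arm_command:
  steps:
    - {"translation":[0,0,-0.03],"twist":[0,0,0],"fingers":-1}
    - {"translation":[0,0,-0.09],"twist":[0,0,0],"fingers":-1}
    - {"translation":[0,0,-0.15],"twist":[0,0,0],"fingers":-1}
    - {"translation":[0,0,-0.2],"twist":[0,0,0],"fingers":-1}
    - {"translation":[0,0,-0.2],"twist":[0,0,0],"fingers":-1}

```text
time: 25.3
eef_pos: [0.4416, -0.0738, 0.2069]
tcp_rot: [-0.001, 1.0, -0.001, 0.003]
contact_force: [-0.3, -0.0, -0.4]
opening: 0.758
finger_force: 28.1
```

>>> arm_command:
  steps:
    - {"translation":[-0.05,-0.015,0],"twist":[0,0,0],"fingers":-1}
    - {"translation":[-0.11,-0.034,0],"twist":[0,0,0],"fingers":-1}
    - {"translation":[-0.17,-0.053,0],"twist":[0,0,0],"fingers":-1}
    - {"translation":[-0.23,-0.071,0],"twist":[0,0,0],"fingers":-1}
    - {"translation":[-0.278,-0.086,0],"twist":[0,0,0],"fingers":-1}

```text
time: 25.92
eef_pos: [0.6489, -0.1376, 0.2004]
tcp_rot: [-0.0, 1.0, 0.001, -0.002]
contact_force: [1.1, 0.4, 0.5]
opening: 0.757
finger_force: 28.1
```

>>> arm_command:
  steps:
    - {"translation":[0,0,0],"twist":[0,0,0],"fingers":-1}
    - {"translation":[0,0,0],"twist":[0,0,0],"fingers":-1}

```text
time: 26.18
eef_pos: [0.6472, -0.1369, 0.2013]
tcp_rot: [-0.001, 1.0, 0.001, -0.002]
contact_force: [0.2, 0.4, -0.9]
opening: 0.751
finger_force: 28.1
```

Lower to about 0.068, then feel for contact.

>>> arm_command:
  steps:
    - {"translation":[-0.002,-0.001,0.06],"twist":[0,0,0],"fingers":-1}
    - {"translation":[-0.002,-0.001,0.11],"twist":[0,0,0],"fingers":-1}
    - {"translation":[-0.002,-0.001,0.155],"twist":[0,0,0],"fingers":-1}
    - {"translation":[-0.002,-0.001,0.177],"twist":[0,0,0],"fingers":-1}
    - {"translation":[-0.002,-0.001,0.177],"twist":[0,0,0],"fingers":-1}

```text
time: 26.8
eef_pos: [0.6487, -0.1375, 0.0697]
tcp_rot: [-0.001, 1.0, 0.0, -0.001]
contact_force: [-0.0, -0.3, -1.2]
opening: 0.757
finger_force: 28.1
```

>>> arm_command:
  steps:
    - {"translation":[0,0,0.002],"twist":[0,0,0],"fingers":-1}
    - {"translation":[0,0,0.004],"twist":[0,0,0],"fingers":-1}
    - {"translation":[0,0,0.004],"twist":[0,0,0],"fingers":-1}

```text
time: 27.18
eef_pos: [0.6506, -0.1382, 0.0688]
tcp_rot: [-0.001, 1.0, -0.0, 0.001]
contact_force: [0.5, 0.6, -1.2]
opening: 0.754
finger_force: 28.1
```

>>> arm_command:
  steps:
    - {"translation":[0,0,0.002],"twist":[0,0,0],"fingers":-1}
    - {"translation":[0,0,0.004],"twist":[0,0,0],"fingers":-1}
    - {"translation":[0,0,0.007],"twist":[0,0,0],"fingers":-1}
    - {"translation":[0,0,0.007],"twist":[0,0,0],"fingers":-1}

```text
time: 27.68
eef_pos: [0.6505, -0.1381, 0.0631]
tcp_rot: [-0.001, 1.0, -0.0, 0.0]
contact_force: [-1.1, -0.6, 2.3]
opening: 0.754
finger_force: 28.2
```

>>> arm_command:
  steps:
    - {"translation":[0,0,0.001],"twist":[0,0,0],"fingers":-1}
    - {"translation":[0,0,0.001],"twist":[0,0,0],"fingers":1}
    - {"translation":[0,0,0.001],"twist":[0,0,0],"fingers":1}
    - {"translation":[0,0,0.001],"twist":[0,0,0],"fingers":1}
    - {"translation":[0,0,0.001],"twist":[0,0,0],"fingers":1}

```text
time: 28.3
eef_pos: [0.65, -0.1381, 0.0615]
tcp_rot: [-0.001, 1.0, 0.0, -0.0]
contact_force: [0.1, -0.0, -0.2]
opening: 1.001
finger_force: 0.0
```

>>> arm_command:
  steps:
    - {"translation":[0,0,-0.03],"twist":[0,0,0],"fingers":1}
    - {"translation":[0,0,-0.09],"twist":[0,0,0],"fingers":1}
    - {"translation":[0,0,-0.15],"twist":[0,0,0],"fingers":1}
    - {"translation":[0,0,-0.2],"twist":[0,0,0],"fingers":1}
    - {"translation":[0,0,-0.2],"twist":[0,0,0],"fingers":1}

```text
time: 28.92
eef_pos: [0.6528, -0.1389, 0.2192]
tcp_rot: [-0.001, 1.0, -0.002, 0.005]
contact_force: [0.7, -0.3, -0.3]
opening: 1.0
finger_force: 0.0
```

>>> arm_command:
  steps:
    - {"translation":[0.05,0.05,0],"twist":[0,0,0],"fingers":1}
    - {"translation":[0.1,0.1,0],"twist":[0,0,0],"fingers":1}
    - {"translation":[0.15,0.15,0],"twist":[0,0,0],"fingers":1}
    - {"translation":[0.2,0.2,0],"twist":[0,0,0],"fingers":1}
    - {"translation":[0.2,0.2,0],"twist":[0,0,0],"fingers":1}

```text
time: 29.55
eef_pos: [0.4972, 0.014, 0.2109]
tcp_rot: [-0.002, 1.0, 0.0, -0.001]
contact_force: [0.3, -0.4, 0.8]
opening: 1.0
finger_force: 0.0
```

```bash
python3 - <<'E'
from h import *
p=read_camera('top')
for n,xy in((1,(.647,.178)),(2,(.648,.0722)),(3,(.6484,-.0328)),(4,(.6487,-.1376))): print(n,fit(p,xy,D[n][0],D[n][1]+.008))
print(get_state()['eef_pos'],get_state()['contact_force'])
cv2.imwrite('pics/end.png',p['pixels'][:,:,::-1])
E
```

```text
1 (array([0.64604049, 0.17855211]), np.float64(172.26455314561196))
2 (array([0.65428931, 0.08212456]), np.float64(6.782835976413793))
3 (array([ 0.64864662, -0.03513194]), np.float64(32.355306250164375))
4 (array([ 0.65014785, -0.13770439]), np.float64(161.90707276875523))
[0.49888894 0.01270681 0.21156714] [0.33601085 0.1429581  0.26788825]
```

View pics/end.png

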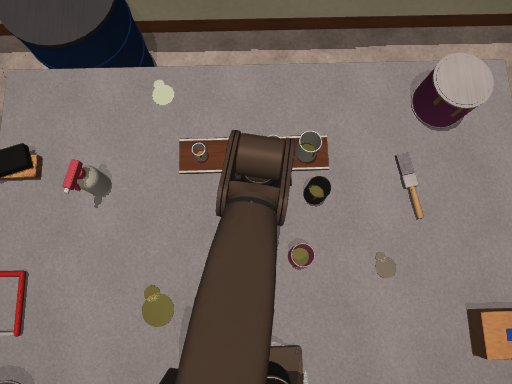

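The end pots stand on red (199,152) and blue (310,146), but the arm hides the two middle ones. I'll check those with the scene camera.

```bash
python3 - <<'E'
from h import *
p=read_camera('scene')
for n,xy in((1,(.647,.178)),(2,(.648,.0722)),(3,(.6484,-.0328)),(4,(.6487,-.1376))): print(n,fit(p,xy,D[n][0],D[n][1]+.008))
cv2.imwrite('pics/end2.png',cv2.resize(p['pixels'][110:310,130:390],None,fx=3,fy=3)[:,:,::-1])
E
```

```text
1 (array([0.6465698 , 0.17712221]), np.float64(46.59718274646261))
2 (array([0.64879146, 0.0710557 ]), np.float64(48.69713483935354))
3 (array([ 0.6484988, -0.0363768]), np.float64(63.442094828722475))
4 (array([ 0.64922246, -0.1390412 ]), np.float64(73.42452128308042))
```

View pics/end2.png

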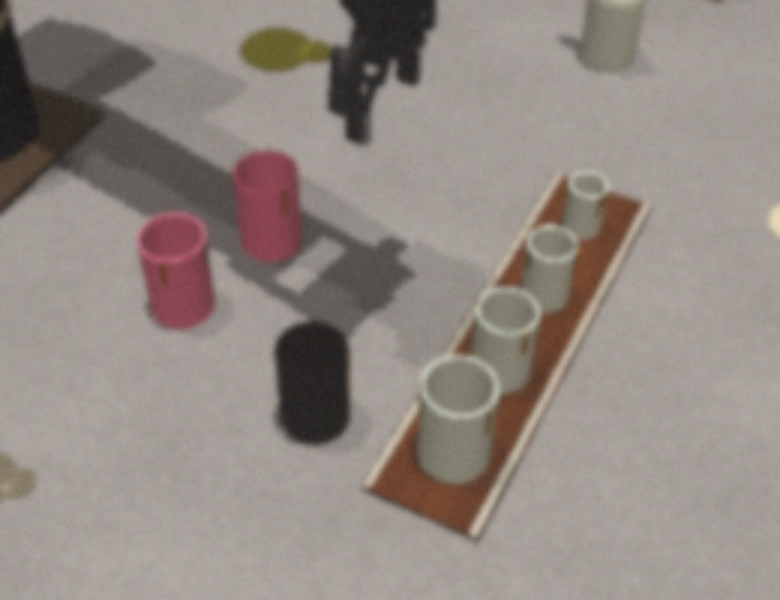

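All four pots stand upright in order along the board, from the smallest at crop (588,205) to the largest at (457,420), and each is within a few millimetres of its mark.

```bash
python3 -c "
from plant import *
print(sign_off())"
```

```text
the job is handed in; nothing more can be done
None
```

The job is handed in: all four pots stand upright on their marks in size order, smallest on red to largest on blue, each measured within about 4 mm of its mark's centre, and the spray bottle and brush were not touched.

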